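Lay the carton of wipes on the drip board

TASK

Without pinching or lifting the carton of wet wipes, slide it up square against the open edge of the black board and, with its foot held by that edge, push near its top to tip it over onto the board, easing it down rather than letting it crash, so that it lies with its dispensing slot up. Then push it along the board until its top end meets the raised lip and hold it pressed firmly home there for a moment; the card dents easily, so press gently throughout, and leave the bottles, the dispenser, the tongs and the rack as they are.

Things in the scene. Friction and masses are not known exactly. Their poses are not given: they have to be found in the camera images.
- board: flat black plastic drip board, 190 mm (x) x 330 mm (y) x 10 mm thick, fixed on the fridge top (z = 0). Origin: centre of its underside; x points from the lip on the robot's right to the open edge on its left, y towards the robot, z up (yaw near +90 degrees). Its end nearer the robot is the free bay (y from 10 to 165 mm) for the carton; friction of the carton on it 0.28 to 0.42
- lip: the board's raised lip, 8 mm thick (x), 8 mm high above the board's top, along its whole right-hand side (330 mm). Origin: centre of its underside, at the level of the board's top; axes as the board's
- board_edge (a point): point on the board's left (open) top edge in the middle of the bay (board y = 90 mm), 10 mm above the fridge top: the stop over which the carton is tipped. Axes as the board's (x points off the board, to where the carton starts)
- lip_face (a point): foot of the lip's inner face in the middle of the bay (board y = 90 mm), at the level of the board's top, 182 mm from board_edge: where the carton's top end must finally bear, pressed there for a moment with 11 to 12 N at the fingers (sliding alone takes 1.5 to 3.5 N). Axes as the board's
- carton: loose carton of wet wipes, 64 mm deep (x) x 112 wide (y) x 125 high (z), 0.52 to 0.85 kg, balanced; stands on the fridge top 20 to 45 mm off the board's left edge, facing the bay, a little askew. Pale blue-green, coral foot band, black slot in its +x face (turned away from the board). Origin: centre of its underside, z up. Thin card: more than 15 N on it, or any pinch, dents it
- carton_foot (a point): middle of the carton's bottom edge on its plain face (the one facing the board). Axes as the carton's. On the glossy fridge top it slides easily (friction 0.2 to 0.3): pushed up to 100 mm high it slides upright until its foot meets the board's edge; there the same push tips it
- carton_top (a point): middle of the top edge of the same plain face, 125 mm above carton_foot; at lip_face when the carton lies home. Axes as the carton's. Tipped past some 27 degrees the carton falls of itself and must be held back from below (an opened gripper spans its 64 mm depth; with much play it hits the finger hard); it is damaged if it falls freely
- rack: green and white tree-shaped drying rack, 230 mm high, base 84 mm across, branches reaching 55 mm out, a teether hung on it; fixed on the board's far end. Origin: centre of its underside
- bottle_a: coral feeding bottle with white collar and cap, 56 mm across, 166 mm high, standing loose on the board's far half. Origin: centre of its underside, z up. Bystander
- bottle_b: second coral feeding bottle, the same as bottle_a. Bystander
- dispenser: white plastic push dispenser, 56 mm across, 90 mm high, standing loose on the board's far half. Origin: centre of its underside, z up. Bystander; the bottles and it may change places
- tongs: stainless tongs lying loose on the fridge top left of the board's far half, about 155 mm long, 40 mm wide, 14 mm high. Origin: middle, at the underside; x along them. Bystander
Not all that is in view belongs to the job. Of the things that look like the carton, take the one that is farthest from the robot's base at the start.

How it is judged (in metres and radians):
On the way, in this order (a step that is already met when the one before it is completed fails the run):
1. the carton stands upright with its foot square against the board's open edge (gap under 4 mm, within 0.06 rad) (x of carton_foot in the frame of board_edge below 0.004 m and angle between carton's own z axis and vertical below 0.12 rad and angle between the x axis of carton and the x axis of board, either way round below 0.06 rad), for 0.1 s.
2. the carton is tipped well over (35 to 70 degrees) with its foot still low at the board's edge (angle between carton's own z axis and vertical between 0.6 and 1.22 rad and x of carton_foot in the frame of board_edge between -0.01 and 0.05 m and z of carton_foot in the frame of board_edge below 0.015 m), for 0.1 s.
3. lying slot up, the carton is pressed against the lip with at least 7 N for 0.2 s (angle between carton's own x axis and vertical below 0.08 rad and contact force between carton and lip above 7 N), for 0.2 s.
At the end, for the whole second after the job is handed in: the carton lies flat on the board in the bay (within 35 mm of its middle), slot face up (within 0.06 rad), square to the board (within 0.06 rad), its top end touching the lip (gap under 3 mm), at rest and released (angle between carton's own x axis and vertical below 0.06 rad and x of carton_top in the frame of lip_face between -0.003 and 0.003 m and y of carton_top in the frame of lip_face between -0.035 and 0.035 m and z of carton_top in the frame of lip_face below 0.004 m and angle between the z axis of carton and the x axis of board, either way round below 0.06 rad and linear speed of carton below 0.01 m/s).
It fails at once if the fingers or the arm press the carton with more than 15 N (the card dents) (contact force between any of the fingers, the arm and carton above 15 N).
It fails at once if the carton crashes down (turns faster than 6.5 rad/s) (angular speed of carton above 6.5 rad/s).
It fails at once if the carton is lifted (its foot more than 40 mm above the fridge top) (height (world z) of carton_foot above 0.04 m).
It fails at once if a bottle, the dispenser or the tongs moved by more than 15 mm or tipped (distance of any of bottle_a, bottle_b, dispenser, tongs from where it was at the start of the episode above 0.015 m or angle between any of bottle_a, bottle_b, dispenser's own z axis and vertical above 0.3 rad).
It fails at once if the rack is knocked (more than 5 N) (contact force between anything else and rack above 5 N).
It also fails if it takes over 72 s, if anything falls off the work surface, if the arm or the gripper's body presses on something with over 40 N, if the wrist force passes 120 N, or if a joint passes its speed limit or range.

ROBOT

A 6-joint arm with a two-finger parallel gripper is mounted at the origin on the work surface. World frame = base frame: x ahead of the robot, y to its left, z up, the work surface at z = 0. Lengths are in mm, angles in rad, forces in N, time in s.
With the tool pointing down it reaches from about 300 to 775 mm from the base axis. Payload 14.6 kg.
Tool frame: the origin (TCP) lies at the very end of the fingers, on their centre line; the grasp point (between the pads) lies 19 mm behind it; z points along the fingers, y is the line along which they close (so a half turn about z gives the same grasp; the last joint's range is limited). The gripper opens to 94 mm and grips with 3 to 60 N. Pads are 16 mm wide; open, the fingers measure 119 mm over their backs; the gripper's body (75 mm by 177 mm) begins 78 mm behind the grasp point.
Start: joints at [-1.321, 0.3, 1.521, -0, 1.321, -0.067], TCP at [171.333, -522.622, 205.446] pointing down, gripper open.
Joint ranges: [-3.03, 3.03], [-0.79, 2.21], [0.23, 2.52], [-1.04, 4.18], [0, 3.07], [-2.55, 2.55]. Speed limits (rad/s): [2.22, 2.22, 2.57, 3.14, 3.14, 3.14].

INTERFACE

Orientations are given as [roll, pitch, yaw] about the fixed x, y, z axes, in that order (R = Rz(yaw) Ry(pitch) Rx(roll)).
In Python, from cell import manip, camera, get_calibration gives the robot as it stands. The module is installed in compiled form; this text tells all that it offers.
- The arm moves only by the tool jog_arm, never from a script. Its argument "plan" is one flat list of numbers, 6 for each row, row after row: the shift along the world's x, y, z in m, then the turn, a rotation vector about the world's x, y, z in degrees. A call has 1 to 20 rows; each row is the pose to reach, as a shift and turn from the pose commanded when the call began; what a row does not reach only later rows make up. A row lasts 1/10 s, in which the tool goes at most 50 mm and 8.59 degrees, less where a joint would pass 70% of its speed; a pose out of reach is approached as far as the arm can. A call with a gripper value outside its range is refused whole. "claw" is the finger opening in m, from 0 to 0.094, set as the call begins (left out, the last holds). The fingers move at their own pace and stop on an object; "force" is the grip in N (left out, the last holds). Time passes only in rows, so rows that repeat a pose let the fingers close. It gives the time, the measured TCP pose, the force, the opening and the grip force at its end, in the units of the state.
- manip.read_state(): the state, without advancing time (a new reading comes with each control period).
- camera(name): name is "side" or "top"; returns (picture, depth): 480x640x3 uint8, red, green, blue; 480x640 float32, mm along the optical axis (not along the pixel's ray), 0 where there is no reading.
- get_calibration(name): a dict with "fx", "fy", "cx", "cy" (pixels), "k1" (the pictures are not rectified: a ray, as slopes to the right and down, at radius r is drawn at 1 + k1 r^2 times it, then the intrinsics apply), "origin" and "attitude" of the camera in the world. Camera axes: x right, y down, z forward; pixel columns grow to the right and rows downward; lengths in mm; the calibration is good to about 2 mm. A picture is of the moment at which its call begins. get_calibration takes no time and is no camera call.
- manip.sign_off(): hands the job in; it is judged then, once.
The state is a dict: "clock": time; "joints": joint angles; "qd": joint speeds; "effort": joint torques, N m; "eef_pos": TCP position; "eef_rot": TCP orientation; "wrist_force": force on the tool from outside, world axes, zero at the start; "moment": the same for the moment, N m; "finger_gap": finger opening in mm; "finger_force": force on a finger pad.
Only numpy, scipy, OpenCV 4.12 (cv2) and the standard library are available. Lean on these libraries where they do the work, as an engineer would, in place of code of your own. Each camera call takes 0.05 s, during which the arm holds its last target. There are 200 camera calls.

## Working session

There is one attempt and no reset: what is moved stays moved. The work goes in short steps, Python scripts to look and compute and a tool call to move; the robot and the scene stay as the last step left them, time stands still between calls to the robot, and variables do not carry over. Pictures are saved under pics/ and viewed, at most 10 in all, crops included, and the job is handed in when it is done.

Besides the shell and the picture viewer there is one more tool, called after "Call:" as name(argument=value, ...) on one line, values as JSON. jog_arm: Moves the arm, as the interface text tells. Its arguments: {"type":"object","properties":{"plan":{"type":"array"},"claw":{"type":"number"},"force":{"type":"number"}},"required":["plan"]}

```bash
mkdir -p pics; cat > h.py <<'E'
import numpy as np, cv2
from cell import manip, camera, get_calibration
def rot(c):
    a=np.array(c["attitude"],float)
    if a.shape==(3,3): return a
    from scipy.spatial.transform import Rotation as R
    return R.from_euler('xyz',a).as_matrix() if a.size==3 else R.from_quat(a).as_matrix()
def unproj(c,u,v,d):
    u=np.asarray(u,float);v=np.asarray(v,float)
    x=(u-c["cx"])/c["fx"];y=(v-c["cy"])/c["fy"];X,Y=x.copy(),y.copy()
    for _ in range(10):
        s=1+c["k1"]*(X*X+Y*Y);X,Y=x/s,y/s
    P=np.stack([X*d,Y*d,np.ones_like(X)*d],-1)
    return P@rot(c).T+np.array(c["origin"])
def snap(n,tag):
    p,d=camera(n);cv2.imwrite(f"pics/{tag}.png",p[:,:,::-1]);np.savez(f"pics/{tag}.npz",p=p,d=d);return p,d
E
python3 - <<'E'
from h import *
for n in("side","top"):
    snap(n,n+"0");print(n,get_calibration(n))
print(manip.read_state())
E
```

```text
side {'fx': 448.36590967686163, 'fy': 448.36590967686163, 'cx': 323.0650370894536, 'cy': 243.99239029561474, 'k1': -0.08031885540512318, 'origin': array([ 484.32843678, -626.99937494,  563.90048344]), 'attitude': array([-2.19963195, -0.01963719, -0.16631363])}
top {'fx': 616.3052224185293, 'fy': 616.3052224185293, 'cx': 324.30124712655373, 'cy': 232.8318641889116, 'k1': 0.008215364900103788, 'origin': array([ 416.35848595,   -7.79749129, 1004.59145381]), 'attitude': array([-2.92864975,  0.00381077, -1.62096937])}
{'clock': 0.1, 'joints': array([-1.32062754e+00,  3.00413810e-01,  1.52149250e+00,  1.18537345e-05,
        1.32074478e+00, -6.66147162e-02]), 'qd': array([-1.47426013e-03, -1.76032746e-03, -3.70374827e-04, -7.47923631e-05,
        5.08911773e-04, -1.73682590e-03]), 'effort': array([ 1.48044295e-03, -5.32641792e+01, -3.53283906e+01,  7.08934455e-02,
        2.34650873e-02, -7.83765245e-05]), 'eef_pos': array([ 171.26515561, -522.40572064,  204.95523759]), 'eef_rot': array([-3.14053732e+00, -8.19123865e-05,  3.16780518e-01]), 'wrist_force': array([ 0.6127895 , -0.61429816, -0.22540152]), 'moment': array([ 0.01723242, -0.01805399,  0.03151092]), 'finger_force': 0.0, 'finger_gap': 93.99122726732429}
```

View pics/side0.png

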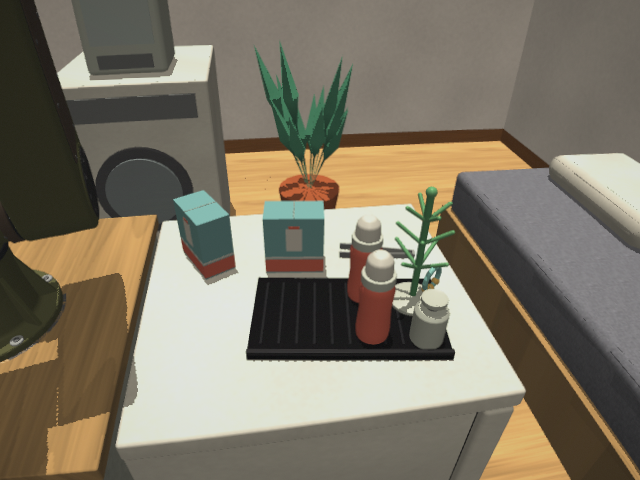

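View pics/top0.png

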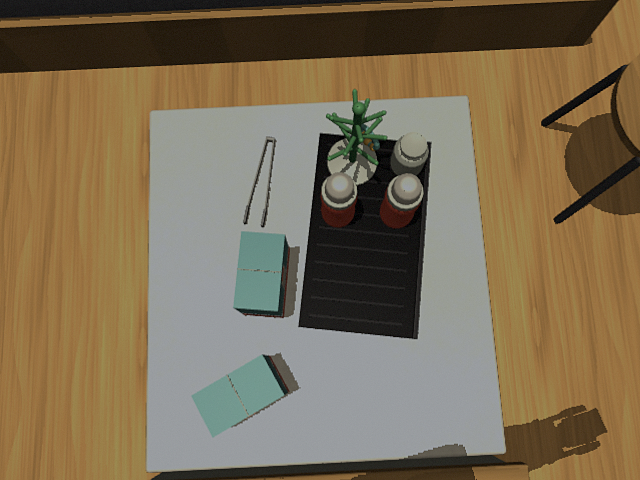

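Side view: the carton candidates are at (294,237), standing before the bay, and (205,235), askew and nearer the robot. In the top view these are (262,272) and (240,395). The one at top (262,272) is farther from the base and faces the bay, so it fits. I'll confirm it in a crop and measure.

```bash
python3 - <<'E'
from h import *
z=np.load("pics/top0.npz");p,d=z["p"],z["d"];c=get_calibration("top")
v,u=np.mgrid[:480,:640];P=unproj(c,u,v,d[...,]) if 0 else None
x=unproj(c,u.ravel(),v.ravel(),1.0)-np.array(c["origin"])
W=(x*d.ravel()[:,None]+np.array(c["origin"])).reshape(480,640,3)
for name,(u0,u1,v0,v1) in dict(A=(225,300,225,325),B=(180,295,345,445)).items():
    m=np.zeros((480,640),bool);m[v0:v1,u0:u1]=1
    m&=(W[...,2]>112)&(W[...,2]<140)
    pts=W[m]; r=cv2.minAreaRect(pts[:,:2].astype(np.float32))
    print(name,r,np.median(pts[:,2]),m.sum()); print(cv2.boxPoints(r))
# fridge top level / board level
print("fridge z",np.median(W[330:350,170:190,2]),np.median(W[150:200,170:220,2]),np.median(W[300:400,440:470,2]),"board",np.median(W[260:320,320:400,2]))
for q in [(320,134),(431,143),(417,338),(300,326)]:
    dd=np.median(W[260:320,320:400,2]);ray=x.reshape(480,640,3)[q[1],q[0]];o=np.array(c["origin"])
    t=(10-o[2])/ray[2];print(q,(o+t*ray)[:2])
for n,q in dict(tongs_tip1=(246,222),t2=(263,224),b=(340,188),b2=(403,187),disp=(412,147)).items(): print(n,W[q[1],q[0]])
s=np.load("pics/side0.npz")["p"][180:360,160:460];t=p[215:345,220:440]
a=cv2.resize(s,(780,468));cv2.imwrite("pics/crop.png",cv2.resize(s,(800,480),interpolation=2)[:,:,::-1])
cv2.imwrite("pics/crop2.png",cv2.resize(p[120:350,225:445],(574,600),interpolation=2)[:,:,::-1])
E
```

```text
A ((556.6679077148438, 82.64346313476562), (64.84982299804688, 112.67098236083984), 83.10249328613281) 125.85614606511183 3501
[[496.84613   57.218758]
 [608.70166   43.68769 ]
 [616.4897   108.06817 ]
 [504.63416  121.599236]]
B ((383.73486328125, 117.25224304199219), (65.09004211425781, 113.1405029296875), 27.255460739135742) 125.9225370905084 3957
[[328.89636  152.63742 ]
 [380.71002   52.058517]
 [438.57336   81.867065]
 [386.7597   182.44597 ]]
fridge z 0.8767680195588241 0.9289601380666568 0.7995713706995389 board 10.81651718085925
(320, 134) [804.40452665 -16.12354052]
(431, 143) [ 778.38221374 -204.10975176]
(417, 338) [ 452.86197733 -153.48745033]
(300, 326) [481.10687061  31.64741938]
tongs_tip1 [657.72863227 114.66155476   4.07795492]
t2 [651.10220008  85.73838964  11.51159819]
b [658.17162294 -38.72888614 176.58969375]
b2 [ 655.92763463 -127.04381252  173.73119735]
disp [ 740.52955586 -156.41571148  100.29344887]
```

View pics/crop2.png

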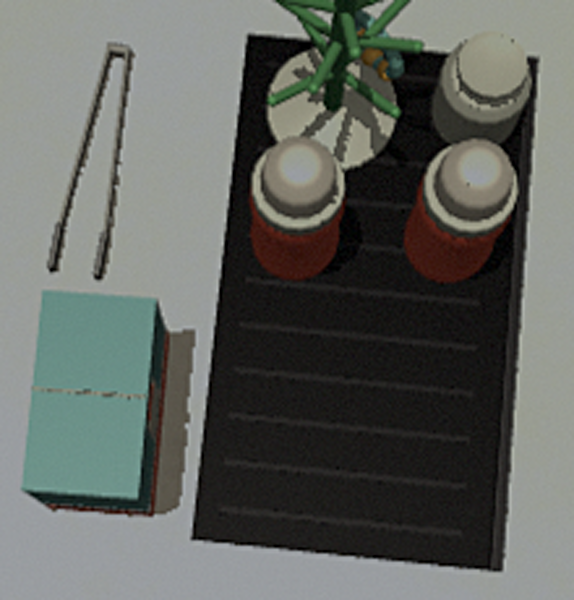

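View pics/crop.png

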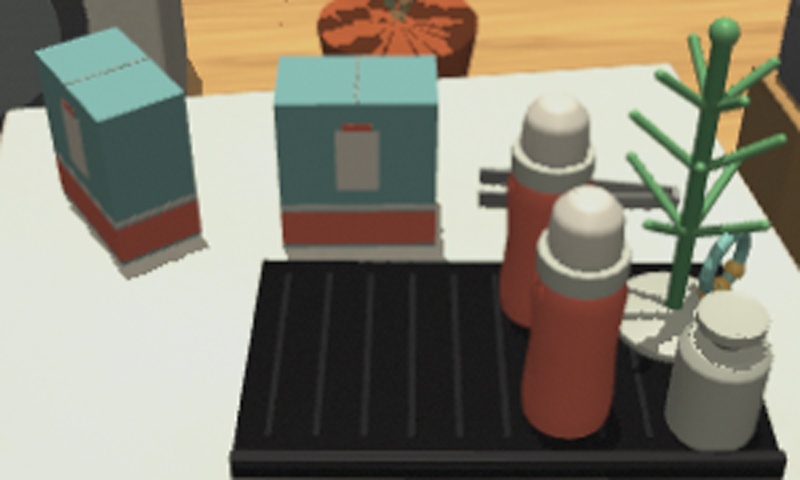

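The crops confirm it: carton A at top view (262,272) is upright and faces the bay with its plain face to the board. The gap is about 30 mm and the skew under 2°. B at (240,395) is the decoy. Next I check wrist feasibility for tilting the straddling tool with the carton.

```bash
python3 - <<'E'
import numpy as np
from scipy.spatial.transform import Rotation as R
b=np.radians(81.4);bx=np.array([np.cos(b),np.sin(b),0])
for yaw0 in(-8.6,171.4):
  for a in(0,20,40,62):
    # tool down then rotate so tool z goes towards +board x : rotate about axis k
    k=np.cross([0,0,-1],bx)
    T=R.from_rotvec(k*np.radians(a))*R.from_euler('xyz',[np.pi,0,np.radians(yaw0)])
    j1=np.radians({0:5,20:-5,40:-20,62:-33}[a])
    for s in(1,):
      M=(R.from_euler('ZY',[j1,np.radians(105)])).inv()*T
      e=M.as_euler('ZYZ')
      for e1 in (e,np.array([e[0]+np.pi,-e[1],e[2]+np.pi])):
        w=lambda x:(x+np.pi)%(2*np.pi)-np.pi
        print(yaw0,a,"j4 %.2f j5 %.2f j6 %.2f"%(w(e1[0]),e1[1],w(e1[2]-np.pi/2)))
    if a==62: print(k,T.apply([0,0,1]))
E
```

```text
-8.6 0 j4 0.00 j5 1.31 j6 1.81
-8.6 0 j4 -3.14 j5 -1.31 j6 -1.33
-8.6 20 j4 0.36 j5 1.30 j6 1.54
-8.6 20 j4 -2.78 j5 -1.30 j6 -1.60
-8.6 40 j4 0.68 j5 1.50 j6 1.25
-8.6 40 j4 -2.46 j5 -1.50 j6 -1.89
-8.6 62 j4 0.97 j5 1.80 j6 1.13
-8.6 62 j4 -2.17 j5 -1.80 j6 -2.01
[ 0.98875638 -0.14953534  0.        ] [ 0.13203187  0.87302007 -0.46947156]
171.4 0 j4 0.00 j5 1.31 j6 -1.33
171.4 0 j4 -3.14 j5 -1.31 j6 1.81
171.4 20 j4 0.36 j5 1.30 j6 -1.60
171.4 20 j4 -2.78 j5 -1.30 j6 1.54
171.4 40 j4 0.68 j5 1.50 j6 -1.89
171.4 40 j4 -2.46 j5 -1.50 j6 1.25
171.4 62 j4 0.97 j5 1.80 j6 -2.01
171.4 62 j4 -2.17 j5 -1.80 j6 1.13
[ 0.98875638 -0.14953534  0.        ] [ 0.13203187  0.87302007 -0.46947156]
```

Call:
jog_arm(plan=[0.361,0.445,0,0,0,-26.75,0.361,0.445,0,0,0,-26.75,0.361,0.445,0,0,0,-26.75,0.361,0.445,0,0,0,-26.75,0.361,0.445,0,0,0,-26.75,0.361,0.445,0,0,0,-26.75,0.361,0.445,0,0,0,-26.75,0.361,0.445,0,0,0,-26.75,0.361,0.445,0,0,0,-26.75,0.361,0.445,0,0,0,-26.75,0.361,0.445,0,0,0,-26.75,0.361,0.445,0,0,0,-26.75,0.361,0.445,0,0,0,-26.75,0.361,0.445,0,0,0,-26.75,0.361,0.445,0,0,0,-26.75,0.361,0.445,0,0,0,-26.75], claw=0.094)

```text
clock: 1.7
eef_pos: [531.9, -78.6, 205.6]
eef_rot: [3.142, -0.0, -0.152]
wrist_force: [0.8, 0.2, 0.6]
finger_gap: 94.2
finger_force: 0.0
```

Call:
jog_arm(plan=[0,0,-0.02,30,-4.5,0,0,0,-0.02,30,-4.5,0,0,0,-0.02,30,-4.5,0,0,0,-0.02,30,-4.5,0,0,0,-0.07,61.3,-9.3,0,0,0,-0.07,61.3,-9.3,0,0,0,-0.07,61.3,-9.3,0,0,0,-0.07,61.3,-9.3,0,0,0,-0.07,61.3,-9.3,0,0,0,-0.07,61.3,-9.3,0,0,0,-0.07,61.3,-9.3,0])

```text
clock: 2.8
eef_pos: [532.6, -77.6, 136.3]
eef_rot: [-2.063, -0.002, -0.15]
wrist_force: [-0.6, 0.6, -0.4]
finger_gap: 94.0
finger_force: 0.0
```

```bash
python3 - <<'E'
from h import *
s=manip.read_state();print(s["joints"],s["eef_pos"],s["eef_rot"])
snap("side","tilt");snap("top","tiltT")
a=cv2.imread("pics/tilt.png");b=cv2.imread("pics/tiltT.png")
cv2.imwrite("pics/tiltc.png",np.hstack([cv2.resize(a,(400,300)),cv2.resize(b,(400,300))]))
E
```

```text
[-0.62531384  0.63267242  1.57533811  0.90239239  1.61318381  0.79512459] [532.59372278 -77.63875628 136.31525296] [-2.06287364 -0.0022223  -0.14993004]
```

View pics/tiltc.png

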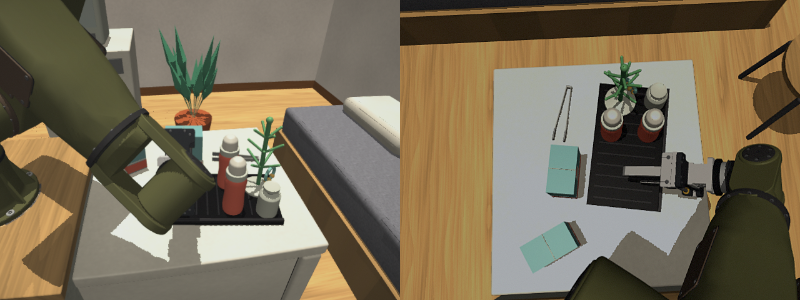

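Combined view: the tool at about 62° tilt over the bay is reachable, with the wrist at (758,170) in the right half. The bystanders are clear, and the carton is at (565,172). Now back to vertical above the carton.

Call:
jog_arm(plan=[0,0,0.065,-30,4.5,0,0,0,0.065,-30,4.5,0,0,0,0.065,-30,4.5,0,0,0,0.065,-30,4.5,0,0.024,0.16,0.065,-61.3,9.3,0,0.024,0.16,0.065,-61.3,9.3,0,0.024,0.16,0.065,-61.3,9.3,0,0.024,0.16,0.065,-61.3,9.3,0,0.024,0.16,0.065,-61.3,9.3,0,0.024,0.16,0.065,-61.3,9.3,0,0.024,0.16,0.065,-61.3,9.3,0])

```text
clock: 4.0
eef_pos: [556.3, 81.6, 200.8]
eef_rot: [-3.141, -0.001, -0.151]
wrist_force: [-0.5, -0.2, -0.1]
finger_gap: 94.2
finger_force: 0.0
```

```bash
python3 - <<'E'
from h import *
from scipy.spatial.transform import Rotation as R
s=manip.read_state();print(s["joints"],s["eef_pos"],s["eef_rot"],s["wrist_force"])
D=[([-1.32062754,.30041381,1.5214925],[171.265,-522.406,204.955],[-3.1405,0,.31678]),
([-0.62531384,0.63267242,1.57533811],[532.594,-77.639,136.315],[-2.06287,-.00222,-.14993]),
(s["joints"][:3],s["eef_pos"],s["eef_rot"])]
A=[];B=[]
for j,p,r in D:
    Z=R.from_euler('z',j[0]);tz=R.from_euler('xyz',r).apply([0,0,1])
    c=[Z.apply(v) for v in ([np.sin(j[1]),0,np.cos(j[1])],[np.sin(j[1]+j[2]),0,np.cos(j[1]+j[2])],[0,1,0],[0,0,1])]+[tz]
    A.append(np.array(c).T);B.append(p)
A=np.vstack(A);B=np.hstack(B);x,res,_,_=np.linalg.lstsq(A,B,rcond=None);print("a2,a3,off,h,d",x,A@x-B)
E
```

```text
[8.00706699e-02 3.30292285e-01 1.49215090e+00 8.46330028e-04
 1.31829666e+00 1.80165949e+00] [556.28579134  81.57774978 200.79717815] [-3.14059961e+00 -6.42548853e-04 -1.51003894e-01] [-0.49495712 -0.24431603 -0.09234958]
a2,a3,off,h,d [377.94517833 451.68537143  36.37589473 227.83211897 271.51997486] [-0.11042472 -0.56450145  0.14141912  0.26727856  0.38687159 -0.70357236
 -0.74265736 -0.28369051  0.56215324]
```

Call:
jog_arm(plan=[0,0,-0.05,0,0,0,0,0,-0.075,0,0,0,0,0,-0.1,0,0,0,0,0,-0.115,0,0,0,0,0,-0.125,0,0,0,0,0,-0.125,0,0,0,0,0,-0.125,0,0,0])

```text
clock: 4.7
eef_pos: [556.7, 81.8, 76.2]
eef_rot: [-3.141, -0.001, -0.151]
wrist_force: [0.6, 0.2, -0.2]
finger_gap: 94.3
finger_force: 0.0
```

Call:
jog_arm(plan=[0,0,0,0,0,0,0,0,0,0,0,0,0,0,0,0,0,0,0,0,0,0,0,0,0,0,0,0,0,0,0,0,0,0,0,0,0,0,0,0,0,0,0,0,0,0,0,0], claw=0.071, force=8)

```text
clock: 5.5
eef_pos: [556.3, 82.4, 75.4]
eef_rot: [3.142, 0.0, -0.15]
wrist_force: [0.2, 0.3, -0.1]
finger_gap: 71.0
finger_force: 0.0
```

```bash
python3 - <<'E'
from h import *
s=manip.read_state();print(s["eef_pos"],s["eef_rot"],s["wrist_force"],s["finger_force"],s["finger_gap"])
E
```

```text
[556.31943086  82.37351259  75.42607327] [ 3.14158481e+00  6.07746295e-05 -1.50069017e-01] [ 0.16965647  0.28038457 -0.09874969] 0.0 70.97919324497651
```

Call:
jog_arm(plan=[-0.0003,-0.002,0,0,0,0,-0.0006,-0.004,0,0,0,0,-0.0008,-0.0055,0,0,0,0,-0.00105,-0.007,0,0,0,0,-0.0013,-0.0085,0,0,0,0,-0.0015,-0.01,0,0,0,0,-0.0018,-0.012,0,0,0,0,-0.0021,-0.014,0,0,0,0,-0.0024,-0.016,0,0,0,0,-0.0027,-0.018,0,0,0,0,-0.003,-0.02,0,0,0,0,-0.0033,-0.022,0,0,0,0,-0.0036,-0.024,0,0,0,0,-0.0038,-0.025,0,0,0,0])

```text
clock: 6.9
eef_pos: [552.5, 57.2, 75.4]
eef_rot: [3.142, 0.0, -0.15]
wrist_force: [0.9, 0.4, -0.1]
finger_gap: 71.0
finger_force: 0.5
```

```bash
cat >> h.py <<'E'
def cloud(tag):
    z=np.load(f"pics/{tag}.npz");c=get_calibration(tag[:4].replace("top","top") if 0 else ("top" if tag.startswith("top") else "side"))
    v,u=np.mgrid[:480,:640];o=np.array(c["origin"])
    return z["p"],((unproj(c,u.ravel(),v.ravel(),1.0)-o)*z["d"].ravel()[:,None]+o).reshape(480,640,3)
bx=np.array([np.cos(np.radians(81.4)),np.sin(np.radians(81.4))]);by=np.array([-bx[1],bx[0]])
E0=np.array([555.2,20.3])  # board_edge
def carton(tag):
    p,W=cloud(tag);q=p.astype(int)
    teal=(q[...,1]>q[...,0]+15)&(q[...,2]>q[...,0]+10)
    L=W[...,:2]-E0;X=L@bx;Y=L@by
    m=teal&(abs(Y)<75)&(X>-200)&(X<120)&(W[...,2]>8)&(W[...,2]<150)
    return X[m],Y[m],W[...,2][m]
E
python3 - <<'E'
from h import *
s=manip.read_state();print(s["eef_pos"],s["wrist_force"])
snap("top","top1")
for t in("top0","top1"):
    X,Y,Z=carton(t);k=Z>118
    print(t,k.sum(),cv2.minAreaRect(np.stack([X[k],Y[k]],1).astype(np.float32)),np.percentile(X[k],[1,50,99]),np.percentile(Y[k],[1,99]))
E
```

```text
[552.50042556  57.16528615  75.43777749] [ 0.92845507  0.41303474 -0.09550735]
top0 3372 ((62.06459426879883, 7.868843078613281), (64.60041809082031, 112.43812561035156), 1.4142377376556396) [30.02892404 61.70663712 93.30102285] [-46.69186849  63.33823968]
top1 12 ((11.80714225769043, 8.326179504394531), (7.436503887176514, 4.570362091064453), 10.771722793579102) [ 8.22575301 11.06615325 14.91158327] [ 5.6858708  11.04638106]
```

Call:
jog_arm(plan=[-0.0002,-0.001,0,0,0,0,-0.0003,-0.002,0,0,0,0,-0.00045,-0.003,0,0,0,0,-0.0006,-0.004,0,0,0,0,-0.0007,-0.0045,0,0,0,0,-0.00075,-0.005,0,0,0,0])

```text
clock: 7.55
eef_pos: [551.9, 52.5, 75.6]
eef_rot: [-3.141, -0.0, -0.15]
wrist_force: [0.4, 3.2, 0.7]
finger_gap: 70.9
finger_force: 1.7
```

Call:
jog_arm(plan=[-0.0001,-0.0005,0,0,0,0,-0.0002,-0.001,0,0,0,0,-0.0002,-0.0015,0,0,0,0,-0.0003,-0.002,0,0,0,0])

```text
clock: 7.95
eef_pos: [551.6, 50.5, 75.6]
eef_rot: [-3.141, -0.0, -0.15]
wrist_force: [1.0, 5.5, 2.5]
finger_gap: 71.3
finger_force: 2.3
```

```bash
python3 - <<'E'
from h import *
snap("side","side2");p,W=cloud("side2")
s=manip.read_state();print(s["eef_pos"],s["wrist_force"],s["finger_force"])
cv2.imwrite("pics/side2c.png",cv2.resize(p[180:360,160:460],(800,480),interpolation=2)[:,:,::-1])
E
```

```text
[551.56296069  50.40513229  75.57226761] [0.94365813 5.75879844 2.24051473] 2.454572841525078
```

View pics/side2c.png

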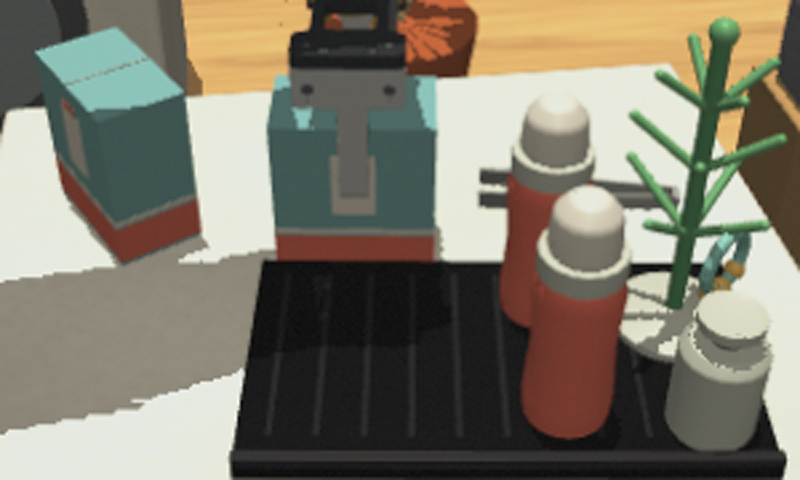

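The carton's foot is now at the board's left edge, with the coral band meeting it at (275–435, 258) in the crop. One finger is on the plain face and the carton looks square. I'll check by a plane fit and plan the tipping arc.

```bash
cat >> h.py <<'E'
def face(tag):
    p,W=cloud(tag);q=p.astype(int);L=W[...,:2]-E0;X=L@bx;Y=L@by;Z=W[...,2]
    m=(q[...,1]>q[...,0]+12)&(Y>-75)&(Y<78)&(abs(Y-8)>15)&(X>-150)&(X<60)&(Z>20)&(Z<150)
    Q=np.stack([X[m],Y[m],Z[m]],1)
    # RANSAC plane, normal mostly along -X/-Z
    rng=np.random.default_rng(0);best=None;bn=0
    for _ in range(400):
        a=Q[rng.choice(len(Q),3,False)];n=np.cross(a[1]-a[0],a[2]-a[0]);n/=np.linalg.norm(n)+1e-9
        if abs(n[1])>.3: continue
        k=abs((Q-a[0])@n)<1.5
        if k.sum()>bn: bn=k.sum();best=k
    c=Q[best].mean(0);n=np.linalg.svd(Q[best]-c)[2][2];n*=-np.sign(n[0])
    return c,n,bn,len(Q)
E
python3 - <<'E'
from h import *
for t in("side0","side2"):
    c,n,b,N=face(t);print(t,c,n,b,N,"yaw deg",np.degrees(np.arctan2(n[1],-n[0])),"tilt deg",np.degrees(np.arctan2(-n[2],-n[0])), "X at z=10",c[0]-n[2]/n[0]*(10-c[2]))
# arc table: world tool path; carton line y_b=8 ; tool tip s from foot, back finger contact offset e
def pose(th,s,off):
    t=np.radians(th);F=np.array([10*np.tan(t),0.])   # (x_b,z)
    w=np.array([-np.sin(t),np.cos(t)]);n=np.array([-np.cos(t),-np.sin(t)])
    return F+s*w+(-32+off)*n
for th in(0,5,10,15,20,25,30,35,40,45,50,55,60,65):
    print(th,pose(th,97,3.5).round(1))
E
```

```text
side0 [29.5473896   7.80948569 83.81390635] [-0.99953657 -0.02887613 -0.00963425] 1274 1999 yaw deg -1.6547869592918938 tilt deg 0.5522406437823921 X at z=10 30.25886087988967
side2 [ 0.56097705  8.85456036 84.24044143] [-0.99937962  0.0038563  -0.03500729] 1357 2178 yaw deg 0.22108597947311684 tilt deg 2.0061948312804394 X at z=10 3.1615471004253624
0 [28.5 97. ]
5 [20.8 99.1]
10 [ 13.  100.5]
15 [  5.1 101.1]
20 [ -2.8 100.9]
25 [-10.5 100. ]
30 [-18.   98.3]
35 [-25.3  95.8]
40 [-32.1  92.6]
45 [-38.4  88.7]
50 [-44.1  84.2]
55 [-48.8  79. ]
60 [-52.4  73.2]
65 [-54.4  66.8]
```

Call:
jog_arm(plan=[0.0002,0.0012,0,0,0,0,0.0004,0.0025,0,0,0,0,0.0004,0.0025,0.007,0,0,0,0.0004,0.0025,0.014,0,0,0,0.0004,0.0025,0.021,0,0,0,0.0004,0.0025,0.021,0,0,0,0.0004,0.0025,0.021,0,0,0])

```text
clock: 8.7
eef_pos: [551.9, 52.8, 96.7]
eef_rot: [-3.142, -0.0, -0.15]
wrist_force: [0.5, -0.2, -1.3]
finger_gap: 70.8
finger_force: 0.0
```

Call:
jog_arm(plan=[-0.0003,-0.0022,0.0007,1.24,-0.19,0,-0.0007,-0.0044,0.0014,2.47,-0.37,0,-0.0009,-0.0063,0.0019,3.7,-0.56,0,-0.0012,-0.0082,0.0024,4.94,-0.75,0,-0.0015,-0.0101,0.0028,6.2,-0.93,0,-0.0018,-0.0121,0.0032,7.42,-1.12,0,-0.0021,-0.014,0.0035,8.65,-1.31,0,-0.0024,-0.0159,0.0038,9.89,-1.5,0,-0.0027,-0.0178,0.004,11.1,-1.68,0,-0.003,-0.0198,0.0042,12.36,-1.87,0,-0.0033,-0.0218,0.0043,13.6,-2.05,0,-0.0036,-0.0237,0.0044,14.83,-2.24,0,-0.0036,-0.0237,0.0044,14.83,-2.24,0])

```text
clock: 10.0
eef_pos: [548.2, 28.6, 100.8]
eef_rot: [-2.879, 0.0, -0.151]
wrist_force: [-0.7, 0.4, -0.1]
finger_gap: 70.8
finger_force: 0.4
```

```bash
cat >> h.py <<'E'
def rep(t):
    s=manip.read_state();L=s["eef_pos"][:2]-E0
    print("tcp X %.1f Y %.1f z %.1f"%(L@bx,L@by,s["eef_pos"][2]),s["eef_rot"].round(3),"F",s["wrist_force"].round(1),s["finger_force"],round(s["finger_gap"],1))
    snap("side",t);c,n,b,N=face(t);w=np.array([-n[2],n[0]])
    print("yaw %.1f tilt %.1f"%(np.degrees(np.arctan2(n[1],-n[0])),np.degrees(np.arctan2(-n[2],-n[0]))),"c",c.round(1),b,N,"X at z=10 %.1f"%(c[0]-n[2]/n[0]*(10-c[2])))
E
python3 -c "
from h import *
rep('side3')"
```

```text
tcp X 7.2 Y 8.1 z 100.8 [-2.879  0.    -0.151] F [-0.7  0.4 -0.1] 0.4062138218432665 70.8
yaw 0.2 tilt 15.7 c [-17.3   9.5  83.3] 1242 1831 X at z=10 3.3
```

Call:
jog_arm(plan=[-0.0003,-0.002,0,1.24,-0.19,0,-0.0006,-0.0039,-0.0001,2.47,-0.37,0,-0.0009,-0.0059,-0.0001,3.7,-0.56,0,-0.0012,-0.0078,-0.0002,4.94,-0.75,0,-0.0015,-0.0097,-0.0004,6.2,-0.93,0,-0.0018,-0.0117,-0.0006,7.42,-1.12,0,-0.0021,-0.0135,-0.0008,8.65,-1.31,0,-0.0023,-0.0154,-0.0011,9.89,-1.5,0,-0.0026,-0.0173,-0.0015,11.1,-1.68,0,-0.0029,-0.0192,-0.0019,12.36,-1.87,0,-0.0032,-0.021,-0.0023,13.6,-2.05,0,-0.0035,-0.0228,-0.0028,14.83,-2.24,0,-0.0035,-0.0228,-0.0028,14.83,-2.24,0,-0.0035,-0.0228,-0.0028,14.83,-2.24,0], claw=0.068)

```text
clock: 11.45
eef_pos: [544.8, 6.2, 98.0]
eef_rot: [-2.618, 0.0, -0.15]
wrist_force: [-0.1, 0.2, -0.5]
finger_gap: 68.3
finger_force: 0.1
```

```bash
python3 -c "
from h import *
rep('side4')"
```

```text
tcp X -15.5 Y 8.2 z 98.0 [-2.618  0.    -0.15 ] F [-0.1  0.2 -0.5] 0.14513560105115175 68.3
yaw 0.7 tilt -57.1 c [-29.2   1.7 124.9] 641 1168 X at z=10 -207.1
```

Call:
jog_arm(plan=[-0.0003,-0.0018,-0.0006,1.24,-0.19,0,-0.0006,-0.0037,-0.0012,2.47,-0.37,0,-0.0008,-0.0054,-0.0018,3.7,-0.56,0,-0.0011,-0.0072,-0.0025,4.94,-0.75,0,-0.0014,-0.009,-0.0032,6.2,-0.93,0,-0.0016,-0.0107,-0.004,7.42,-1.12,0,-0.0019,-0.0123,-0.0048,8.65,-1.31,0,-0.0021,-0.0139,-0.0057,9.89,-1.5,0,-0.0024,-0.0155,-0.0066,11.1,-1.68,0,-0.0026,-0.0171,-0.0076,12.36,-1.87,0,-0.0028,-0.0187,-0.0086,13.6,-2.05,0,-0.0031,-0.0202,-0.0096,14.83,-2.24,0,-0.0031,-0.0202,-0.0096,14.83,-2.24,0])

```text
clock: 12.8
eef_pos: [541.5, -14.2, 87.9]
eef_rot: [-2.355, 0.001, -0.151]
wrist_force: [0.1, -0.7, -1.1]
finger_gap: 68.5
finger_force: 0.5
```

```bash
python3 -c "
from h import *
rep('side5')
a=cv2.imread('pics/side5.png');cv2.imwrite('pics/side5c.png',cv2.resize(a[160:370,160:460],(800,560)))"
```

```text
tcp X -36.1 Y 8.4 z 87.9 [-2.355e+00  1.000e-03 -1.510e-01] F [ 0.1 -0.7 -1.1] 0.5217346735685169 68.5
yaw 0.8 tilt -41.6 c [-59.9 -35.3 106. ] 380 536 X at z=10 -145.1
```

View pics/side5c.png

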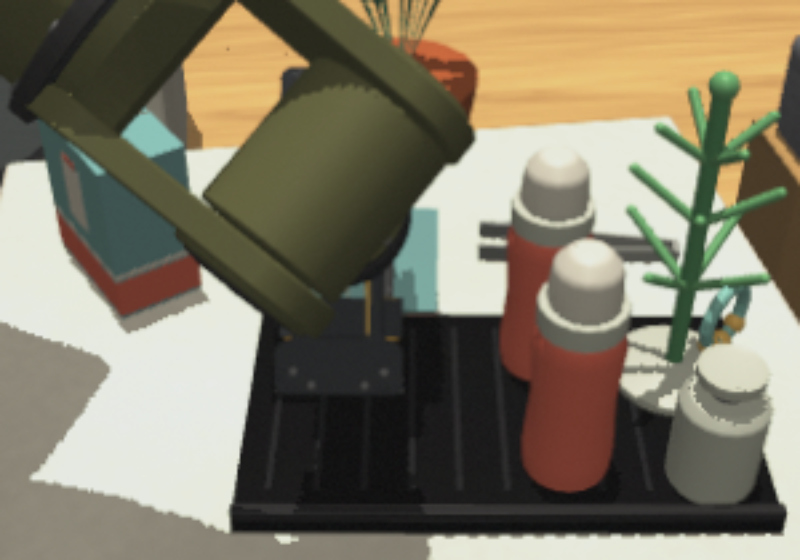

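The carton is tipped to about 45° and rests on the front finger. The gripper is at crop (340,360), and the bottles and rack are clear. Continuing the lowering.

Call:
jog_arm(plan=[-0.0002,-0.0015,-0.0011,1.24,-0.19,0,-0.0004,-0.003,-0.0022,2.47,-0.37,0,-0.0006,-0.0043,-0.0033,3.7,-0.56,0,-0.0008,-0.0056,-0.0045,4.94,-0.75,0,-0.001,-0.0068,-0.0058,6.2,-0.93,0,-0.0012,-0.008,-0.0071,7.42,-1.12,0,-0.0014,-0.0092,-0.0084,8.65,-1.31,0,-0.0016,-0.0103,-0.0097,9.89,-1.5,0,-0.0017,-0.0113,-0.0111,11.1,-1.68,0,-0.0018,-0.0122,-0.0125,12.36,-1.87,0,-0.002,-0.013,-0.014,13.6,-2.05,0,-0.0021,-0.0138,-0.0155,14.83,-2.24,0,-0.0021,-0.0138,-0.0155,14.83,-2.24,0])

```text
clock: 14.15
eef_pos: [539.3, -27.8, 72.3]
eef_rot: [-2.093, 0.001, -0.15]
wrist_force: [-0.7, 0.8, -2.8]
finger_gap: 68.5
finger_force: 0.8
```

```bash
python3 -c "
from h import *
rep('side6');snap('top','top6');X,Y,Z=carton('top6')
k=X>-110
import numpy as np
print(len(X),np.percentile(X,[1,50,99]),np.percentile(Y,[1,99]),np.percentile(Z,[1,50,99]))
A=np.c_[X,Y,np.ones(len(X))];m=np.ones(len(X),bool)
for _ in range(5):
    q=np.linalg.lstsq(A[m],Z[m],rcond=None)[0];r=abs(A@q-Z);m=r<3
print('slot face slope deg',np.degrees(np.arctan(q)),m.sum())
print('X range',X[m].min(),X[m].max())
"
```

```text
tcp X -49.9 Y 8.5 z 72.3 [-2.093e+00  1.000e-03 -1.500e-01] F [-0.7  0.8 -2.8] 0.8035889832444809 68.5
yaw 0.2 tilt -27.2 c [-66.7   9.3 101.3] 225 443 X at z=10 -113.5
4338 [-86.76678384 -33.46836819  51.00718213] [-46.12565648  64.90922734] [ 57.04808615  90.34559869 114.2859717 ]
slot face slope deg [-11.21607021  -0.92754748  89.32491129] 1017
X range -70.05524762469412 16.759270598047554
```

Call:
jog_arm(plan=[0.0001,0.0009,0.0016,0,0,0,0,0,0.001,0,0,0,-0.0002,-0.001,0,0,0,0,-0.0003,-0.002,-0.0006,0,0,0,-0.0005,-0.003,-0.0011,0,0,0,-0.0006,-0.004,-0.0016,0,0,0,-0.0006,-0.004,-0.0016,0,0,0], claw=0.072)

```text
clock: 14.95
eef_pos: [539.0, -31.8, 71.3]
eef_rot: [-2.095, 0.0, -0.15]
wrist_force: [-1.0, -0.8, -2.2]
finger_gap: 72.1
finger_force: 0.8
```

```bash
cat >> h.py <<'E'
def slot(t):
    snap('top',t);p,W=cloud(t);q=p.astype(int);L=W[...,:2]-E0;X=L@bx;Y=L@by;Z=W[...,2]
    m=((q[...,1]>q[...,0]+10)|((q[...,0]>q[...,1]+30)))&(Y>-60)&(Y<75)&(abs(Y-8)>25)&(X>-150)&(X<80)&(Z>15)&(Z<135)
    Q=np.stack([X[m],Y[m],Z[m]],1);rng=np.random.default_rng(0);bn=0
    for _ in range(600):
        a=Q[rng.choice(len(Q),3,False)];n=np.cross(a[1]-a[0],a[2]-a[0]);n/=np.linalg.norm(n)+1e-9
        k=abs((Q-a[0])@n)<1.2
        if k.sum()>bn: bn=k.sum();B=k
    c=Q[B].mean(0);n=np.linalg.svd(Q[B]-c)[2][2];n*=np.sign(n[2])
    th=np.arctan2(n[2],n[0]);s=(Q[B]-c)@np.array([-np.sin(th),0,np.cos(th)])
    e=[np.percentile(s,.5),np.percentile(s,99.5)]
    w=np.array([-np.sin(th),np.cos(th)]);N=np.array([np.cos(th),np.sin(th)]);C=c[[0,2]]
    top=C+w*e[1]-64*N;foot=C+w*e[0]-64*N
    s=manip.read_state()
    print("theta %.1f yaw %.1f n %d len %.0f plain top edge X,z"%(np.degrees(th),np.degrees(np.arctan2(n[1],np.hypot(n[0],n[2]))),bn,e[1]-e[0]),top.round(1),"foot",foot.round(1),"Y",np.percentile(Q[B][:,1],[1,99]).round(1),"F",s["wrist_force"].round(1),s["eef_pos"].round(1))
E
python3 -c "
from h import *
slot('top7')"
```

```text
theta 66.5 yaw -0.3 n 1631 len 124 plain top edge X,z [-88.5  50.6] foot [25.6  1.1] Y [-46.6  64.6] F [ 0.1 -1.1 -2.7] [539.  -31.7  71.3]
```

Call:
jog_arm(plan=[0.0001,0.001,0.0016,0,0,0,0,0.0004,0.0009,0,0,0,0,-0.0002,0.0002,0,0,0,-0.0001,-0.0009,-0.0005,0,0,0,-0.0002,-0.0016,-0.0012,0,0,0,-0.0003,-0.0022,-0.0019,0,0,0,-0.0003,-0.0022,-0.0019,0,0,0], claw=0.076)

```text
clock: 15.7
eef_pos: [538.7, -33.9, 69.3]
eef_rot: [-2.094, 0.0, -0.15]
wrist_force: [0.2, -0.4, -1.9]
finger_gap: 76.0
finger_force: 0.8
```

Call:
jog_arm(plan=[0.0001,0.001,0.0016,0,0,0,0,0.0004,0.0009,0,0,0,0,-0.0002,0.0002,0,0,0,-0.0001,-0.0009,-0.0005,0,0,0,-0.0002,-0.0016,-0.0012,0,0,0,-0.0003,-0.0022,-0.0019,0,0,0,-0.0003,-0.0022,-0.0019,0,0,0], claw=0.08)

```text
clock: 16.4
eef_pos: [538.4, -36.1, 67.4]
eef_rot: [-2.095, 0.0, -0.15]
wrist_force: [0.5, -1.1, -1.6]
finger_gap: 80.3
finger_force: 0.9
```

```bash
python3 -c "
from h import *
slot('top8')"
```

```text
theta 73.7 yaw 0.2 n 1665 len 124 plain top edge X,z [-82.2  35.8] foot [36.7  1.1] Y [-46.6  64.4] F [ 0.5 -1.  -1.4] [538.4 -36.1  67.5]
```

Call:
jog_arm(plan=[0.0002,0.0017,-0.001,0,0,0,0.0005,0.0034,-0.002,0,0,0,0.0008,0.0051,-0.003,0,0,0,0.001,0.0068,-0.004,0,0,0,0.001,0.0068,-0.005,0,0,0,0.001,0.0068,-0.006,0,0,0,0.001,0.0068,-0.007,0,0,0,0.001,0.0068,-0.008,0,0,0,0.001,0.0068,-0.009,0,0,0,0.001,0.0068,-0.009,0,0,0])

```text
clock: 17.45
eef_pos: [539.4, -29.2, 58.5]
eef_rot: [-2.094, 0.0, -0.15]
wrist_force: [-0.4, -0.2, -1.2]
finger_gap: 80.0
finger_force: 0.3
```

```bash
python3 -c "
from h import *
slot('top9')"
```

```text
theta 78.1 yaw 0.0 n 1613 len 124 plain top edge X,z [-75.1  27.2] foot [46.1  1.6] Y [-46.5  64.2] F [-0.6 -0.2 -1.5] [539.4 -29.2  58.6]
```

Call:
jog_arm(plan=[0,0,-0.001,0,0,0,0,0,-0.0018,0,0,0,-0.0001,-0.001,-0.0018,0,0,0,-0.0003,-0.002,-0.0018,0,0,0,-0.0005,-0.003,-0.0018,0,0,0,-0.0006,-0.004,-0.0018,0,0,0,-0.0008,-0.005,-0.0018,0,0,0,-0.0009,-0.006,-0.0018,0,0,0,-0.001,-0.007,-0.0018,0,0,0,-0.0012,-0.008,-0.0018,0,0,0,-0.0014,-0.009,-0.0018,0,0,0,-0.0015,-0.01,-0.0018,0,0,0,-0.0017,-0.011,-0.0018,0,0,0,-0.0018,-0.012,-0.0018,0,0,0])

```text
clock: 18.9
eef_pos: [537.6, -41.3, 56.7]
eef_rot: [-2.095, 0.0, -0.15]
wrist_force: [-0.5, 0.2, 0.3]
finger_gap: 80.0
finger_force: 0.0
```

```bash
python3 -c "
from h import *
slot('top10')"
```

```text
theta 90.2 yaw -0.2 n 1644 len 124 plain top edge X,z [-76.2  10.5] foot [47.7 10.9] Y [-46.7  64.4] F [-0.1 -1.1  0.7] [537.6 -41.4  56.8]
```

Call:
jog_arm(plan=[-0.0008,-0.005,0.03,0,0,0,-0.0008,-0.005,0.07,0,0,0,-0.0008,-0.005,0.11,0,0,0,0,0,0.13,-59.33,8.97,0,0,0,0.13,-59.33,8.97,0,0,0,0.13,-59.33,8.97,0,0,0,0.13,-59.33,8.97,0,0,0,0.13,-59.33,8.97,0,0,0,0.13,-59.33,8.97,0,0,0,0.13,-59.33,8.97,0,0,0,0.13,-59.33,8.97,0,0,0,0.13,-59.33,8.97,0,0,0,0.13,-59.33,8.97,0])

```text
clock: 20.25
eef_pos: [537.4, -41.7, 186.4]
eef_rot: [-3.139, 0.001, -0.151]
wrist_force: [-0.2, 0.3, 0.5]
finger_gap: 80.1
finger_force: 0.0
```

Call:
jog_arm(plan=[0.021,0.137,0,0,0,45,0.021,0.137,0,0,0,45,0.021,0.137,0,0,0,45,0.021,0.137,0,0,0,45,0.021,0.137,0,0,0,45,0.021,0.137,0,0,0,45,0.021,0.137,0,0,0,90,0.021,0.137,0,0,0,90,0.021,0.137,0,0,0,90,0.021,0.137,0,0,0,90,0.021,0.137,0,0,0,90,0.021,0.137,0,0,0,90,0.021,0.137,0,0,0,90], claw=0.06)

```text
clock: 21.55
eef_pos: [558.6, 94.7, 186.4]
eef_rot: [-3.141, -0.001, 1.419]
wrist_force: [-0.6, -0.1, -0.1]
finger_gap: 60.2
finger_force: 0.0
```

```bash
python3 -c "
from h import *
slot('top11');rep('side11')
a=cv2.imread('pics/side11.png');b=cv2.imread('pics/top11.png')
cv2.imwrite('pics/c11.png',np.hstack([cv2.resize(a,(400,300)),cv2.resize(b,(400,300))]))"
```

```text
theta 90.3 yaw -0.3 n 1448 len 122 plain top edge X,z [-76.1  10.6] foot [46.  11.3] Y [-46.5  64.2] F [-0.1 -1.   0.6] [558.7  94.9 186.5]
tcp X 74.2 Y 7.7 z 186.5 [-3.141e+00 -1.000e-03  1.418e+00] F [-0.1 -1.   0.6] 0.0 60.1
yaw 10.1 tilt -89.8 c [-38.6   9.8  75.2] 1151 2385 X at z=10 -18026.4
```

View pics/c11.png

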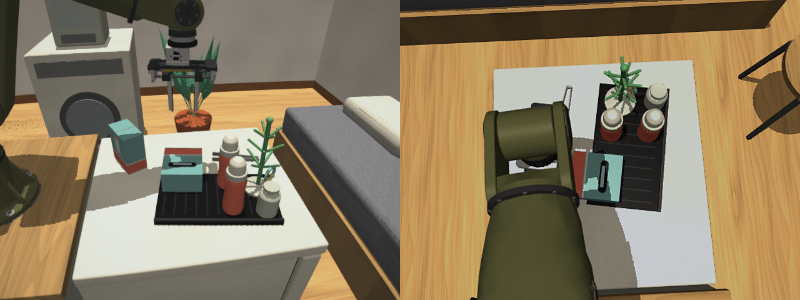

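Combined view: the carton lies flat on the board with its slot up, at about (602,180) in the right half. The bystanders haven't moved. Next, lower behind its foot end and push low.

Call:
jog_arm(plan=[0,0,-0.04,0,0,0,0,0,-0.08,0,0,0,0,0,-0.12,0,0,0,0,0,-0.15,0,0,0,0,0,-0.17,0,0,0,0,0,-0.1705,0,0,0,0,0,-0.1705,0,0,0])

```text
clock: 22.35
eef_pos: [558.9, 95.6, 16.8]
eef_rot: [3.141, -0.0, 1.419]
wrist_force: [0.0, 0.5, 0.6]
finger_gap: 59.8
finger_force: 0.0
```

Call:
jog_arm(plan=[-0.0005,-0.003,0,0,0,0,-0.001,-0.006,0,0,0,0,-0.0014,-0.009,0,0,0,0,-0.0018,-0.012,0,0,0,0,-0.002,-0.013,0,0,0,0,-0.0021,-0.014,0,0,0,0,-0.0023,-0.015,0,0,0,0,-0.0024,-0.016,0,0,0,0,-0.0026,-0.017,0,0,0,0,-0.0027,-0.018,0,0,0,0,-0.0029,-0.019,0,0,0,0,-0.003,-0.02,0,0,0,0,-0.0032,-0.021,0,0,0,0,-0.0033,-0.022,0,0,0,0])

```text
clock: 23.75
eef_pos: [555.2, 73.7, 16.2]
eef_rot: [3.142, 0.0, 1.421]
wrist_force: [-0.3, 1.4, -0.3]
finger_gap: 60.1
finger_force: 0.6
```

Call:
jog_arm(plan=[-0.0002,-0.001,0,0,0,0,-0.0003,-0.002,0,0,0,0,-0.0006,-0.004,0,0,0,0,-0.001,-0.007,0,0,0,0,-0.0015,-0.01,0,0,0,0,-0.0021,-0.014,0,0,0,0,-0.0027,-0.018,0,0,0,0,-0.0033,-0.022,0,0,0,0,-0.0041,-0.027,0,0,0,0,-0.0049,-0.032,0,0,0,0,-0.0056,-0.037,0,0,0,0,-0.0064,-0.042,0,0,0,0,-0.0071,-0.047,0,0,0,0,-0.0079,-0.052,0,0,0,0,-0.0087,-0.057,0,0,0,0,-0.0093,-0.061,0,0,0,0,-0.0099,-0.065,0,0,0,0,-0.0103,-0.068,0,0,0,0,-0.0106,-0.07,0,0,0,0])

```text
clock: 25.65
eef_pos: [544.6, 3.5, 16.2]
eef_rot: [3.141, 0.0, 1.421]
wrist_force: [0.4, 1.7, -0.7]
finger_gap: 60.0
finger_force: 0.6
```

```bash
python3 -c "
from h import *
rep('side12');p,W=cloud('side12');L=W[...,:2]-E0;X=L@bx;Y=L@by;Z=W[...,2];q=p.astype(int)
m=(q[...,1]>q[...,0]+10)&(Y>-75)&(Y<75)&(X<-60)&(X>-190)&(Z>25)&(Z<70)
print(m.sum(),np.percentile(X[m],[1,50,99]))
for lo in(-40,-20,0,20,40): k=m&(Y>lo)&(Y<lo+15);print(lo,np.median(X[k]))
"
```

```text
tcp X -18.2 Y 7.9 z 16.2 [3.141 0.    1.421] F [ 0.4  1.7 -0.7] 0.6193907931447029 60.0
yaw 32.2 tilt -89.9 c [-111.2    8.8   75.2] 1427 1557 X at z=10 -31363.5
1419 [-154.9795777  -152.98936817 -151.06722843]
-40 -153.0017375129149
-20 -153.12664982263433
0 -152.86990347981273
20 -153.05197176123716
40 -153.02100307264544
```

Call:
jog_arm(plan=[-0.0003,-0.002,0,0,0,0,-0.0008,-0.005,0,0,0,0,-0.0012,-0.008,0,0,0,0,-0.0017,-0.011,0,0,0,0,-0.0021,-0.014,0,0,0,0,-0.0026,-0.017,0,0,0,0,-0.0029,-0.019,0,0,0,0,-0.0032,-0.021,0,0,0,0,-0.0033,-0.022,0,0,0,0])

```text
clock: 26.6
eef_pos: [541.4, -18.4, 16.3]
eef_rot: [3.141, 0.0, 1.421]
wrist_force: [0.8, 1.3, 0.7]
finger_gap: 60.0
finger_force: 0.7
```

Call:
jog_arm(plan=[-0.0001,-0.0005,0,0,0,0,-0.0002,-0.001,0,0,0,0,-0.0002,-0.0015,0,0,0,0,-0.0003,-0.002,0,0,0,0,-0.0003,-0.002,0,0,0,0])

```text
clock: 27.1
eef_pos: [541.1, -20.3, 16.2]
eef_rot: [3.141, 0.0, 1.421]
wrist_force: [-0.4, 0.8, 1.3]
finger_gap: 60.2
finger_force: 0.4
```

Call:
jog_arm(plan=[-0.0001,-0.0005,0,0,0,0,-0.0002,-0.001,0,0,0,0,-0.0002,-0.001,0,0,0,0])

```text
clock: 27.4
eef_pos: [540.9, -21.3, 16.3]
eef_rot: [3.141, 0.0, 1.421]
wrist_force: [0.1, 1.2, 0.4]
finger_gap: 60.4
finger_force: 0.4
```

Call:
jog_arm(plan=[0,-0.0003,0,0,0,0,-0.0001,-0.0006,0,0,0,0,-0.0001,-0.0006,0,0,0,0])

```text
clock: 27.7
eef_pos: [540.8, -21.8, 16.2]
eef_rot: [3.141, 0.0, 1.421]
wrist_force: [0.6, 1.0, 1.2]
finger_gap: 59.9
finger_force: 0.5
```

Call:
jog_arm(plan=[0,-0.0002,0,0,0,0,-0.0001,-0.0004,0,0,0,0,-0.0001,-0.0004,0,0,0,0])

```text
clock: 28.0
eef_pos: [540.7, -22.3, 16.2]
eef_rot: [3.141, 0.0, 1.421]
wrist_force: [0.4, 1.1, -0.0]
finger_gap: 60.0
finger_force: 0.5
```

Call:
jog_arm(plan=[0,-0.0002,0,0,0,0,-0.0001,-0.0004,0,0,0,0,-0.0001,-0.0004,0,0,0,0])

```text
clock: 28.3
eef_pos: [540.7, -22.5, 16.3]
eef_rot: [3.141, -0.0, 1.421]
wrist_force: [1.9, 3.7, 0.1]
finger_gap: 59.9
finger_force: 1.9
```

Call:
jog_arm(plan=[0,-0.0002,0,0,0,0,-0.0001,-0.0004,0,0,0,0,-0.0001,-0.0004,0,0,0,0])

```text
clock: 28.6
eef_pos: [540.7, -22.5, 16.3]
eef_rot: [3.141, -0.001, 1.421]
wrist_force: [2.4, 7.6, -0.1]
finger_gap: 59.9
finger_force: 3.6
```

```bash
python3 -c "
from h import *
rep('side13');p,W=cloud('side13');L=W[...,:2]-E0;X=L@bx;Y=L@by;Z=W[...,2];q=p.astype(int)
m=(q[...,1]>q[...,0]+10)&(Y>-75)&(Y<75)&(X<-60)&(X>-200)&(Z>25)&(Z<70)
print(m.sum(),np.percentile(X[m],[1,50,99]))
k=(Y>-100)&(Y<70)&(X<-160)&(X>-215)
for a,b in((-40,0),(0,40)):
  kk=k&(Y>a)&(Y<b)&(Z>14)&(Z<22);print('lip top',np.percentile(X[kk],[2,50,98]),np.median(Z[kk]),kk.sum())
"
```

```text
tcp X -44.5 Y 7.9 z 16.3 [ 3.141e+00 -1.000e-03  1.421e+00] F [ 2.4  7.6 -0.1] 3.6149569787085056 59.9
yaw -61.4 tilt -89.9 c [-119.6    8.3   75.2] 950 1039 X at z=10 -43414.4
1457 [-181.27156721 -179.43705328 -177.55937509]
lip top [-188.77815652 -184.11936175 -178.53926832] 18.477086383431185 186
lip top [-189.16900117 -184.07523972 -178.57702778] 18.33212101250615 190
```

Call:
jog_arm(plan=[0,-0.0001,0,0,0,0,0,-0.0002,0,0,0,0,0,-0.0002,0,0,0,0,0,-0.0002,0,0,0,0])

```text
clock: 29.05
eef_pos: [540.7, -22.6, 16.4]
eef_rot: [3.141, -0.001, 1.42]
wrist_force: [2.4, 9.0, 0.7]
finger_gap: 60.0
finger_force: 4.3
```

```bash
python3 -c "
from h import *
for i in range(4):
  camera('side');s=manip.read_state();print(s['wrist_force'].round(2),round(s['finger_force'],2))"
```

```text
[2.41 8.62 0.04] 4.34
[2.62 8.13 0.38] 4.34
[ 2.81  7.97 -0.49] 4.34
[2.14 7.86 1.04] 4.34
```

Call:
jog_arm(plan=[0,-0.0001,0,0,0,0,0,-0.0002,0,0,0,0,0,-0.00025,0,0,0,0,0,-0.00025,0,0,0,0])

```text
clock: 29.65
eef_pos: [540.8, -22.6, 16.4]
eef_rot: [3.141, -0.001, 1.42]
wrist_force: [2.5, 10.8, 1.7]
finger_gap: 59.6
finger_force: 5.3
```

```bash
python3 -c "
from h import *
a=[]
for i in range(6):
  camera('side');s=manip.read_state();a.append(s['wrist_force'])
print(np.mean(a,0),np.std(a,0),s['finger_force'])"
```

```text
[ 2.58495103 10.24035177  1.36479022] [0.67926799 0.23239751 0.47639951] 5.2730498649179935
```

Call:
jog_arm(plan=[0,-6e-05,0,0,0,0,0,-0.00012,0,0,0,0,0,-0.00012,0,0,0,0,0,-0.00012,0,0,0,0,0,-0.00012,0,0,0,0,0,-0.00012,0,0,0,0])

```text
clock: 30.55
eef_pos: [540.8, -22.6, 16.4]
eef_rot: [3.141, -0.001, 1.42]
wrist_force: [1.8, 11.5, 2.3]
finger_gap: 60.4
finger_force: 5.7
```

```bash
python3 -c "
from h import *
a=[]
for i in range(6):
  camera('side');s=manip.read_state();a.append(s['wrist_force'])
print(np.mean(a,0),s['finger_force'])"
```

```text
[ 2.81036444 11.23142131  1.32338867] 5.722991041839123
```

Call:
jog_arm(plan=[0.0001,0.0005,0,0,0,0,0.0002,0.001,0,0,0,0,0.0005,0.003,0,0,0,0,0.0015,0.01,0,0,0,0,0.003,0.02,0,0,0,0,0.0045,0.03,0,0,0,0,0.0075,0.05,0.02,0,0,0,0.0075,0.05,0.06,0,0,0,0.0075,0.05,0.1,0,0,0,0.0075,0.05,0.14,0,0,0,0.0075,0.05,0.14,0,0,0])

```text
clock: 31.95
eef_pos: [550.1, 27.2, 161.7]
eef_rot: [3.133, -0.001, 1.421]
wrist_force: [0.4, 0.1, 0.1]
finger_gap: 60.0
finger_force: 0.0
```

```bash
python3 -c "
from h import *
slot('top14');rep('side14');p,W=cloud('side14');L=W[...,:2]-E0;X=L@bx;Y=L@by;Z=W[...,2];q=p.astype(int)
m=(q[...,1]>q[...,0]+10)&(Y>-75)&(Y<75)&(X<-60)&(X>-200)&(Z>25)&(Z<70)
print(m.sum(),np.percentile(X[m],[1,50,99]),np.median(X[m&(Y<0)]),np.median(X[m&(Y>20)]))
a=cv2.imread('pics/side14.png');cv2.imwrite('pics/c14.png',cv2.resize(a[180:360,160:460],(800,480)))"
```

```text
theta 90.3 yaw -0.1 n 1061 len 88 plain top edge X,z [-149.5   10.7] foot [-61.8  11.1] Y [-46.6  64.2] F [ 0.9 -0.  -0.2] [549.   27.1 158.6]
tcp X 5.8 Y 7.1 z 158.6 [ 3.137 -0.     1.421] F [ 0.9 -0.  -0.2] 0.0 60.0
yaw 1.3 tilt 89.7 c [-120.6    8.2   75.1] 968 1071 X at z=10 13781.3
1451 [-181.34588163 -179.40397636 -177.49246145] -179.40955303200997 -179.382448207989
```

View pics/c14.png

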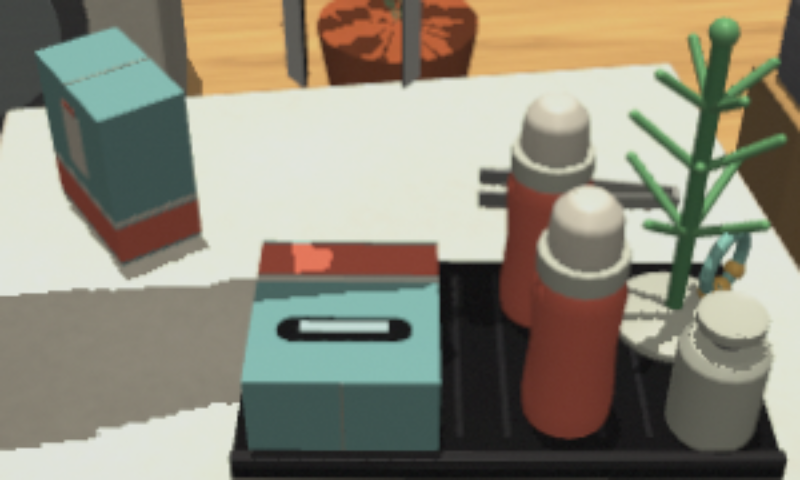

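The carton lies flat with its slot up (345,328) and its top end against the lip (245–440, 450). It is square and released, and the bystanders are untouched.

```bash
python3 -c "
from cell import manip
print(manip.sign_off())"
```

```text
the job is handed in; nothing more can be done
None
```

The carton was slid square to the board's edge, tipped and eased down, then pressed against the lip at about 11.5 N; it was released lying flat with its slot up. The job is handed in at about 32 s of the 72 s; no verdict came back.

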